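Take the fork gauge off the locking hook

TASK

Press the locking hook's thumb plates down so that its sprung keeper opens, and while they are held down draw the steel fork gauge off the peg by its tab; go gently, without slamming the keeper onto its stop or forcing the gauge against it. Then stand the gauge upright, legs down, fully home in the slot of the grey rest, let go, and leave everything else on the bench as it lies.

Things in the scene. Friction and masses are not known exactly. Their poses are not given: they have to be found in the camera images.
- hook_hang (a point): Locking hook (fixed stand): middle of its peg's top face, 170 mm above the bench, where the gauge's eye hangs. Its axes are the hook's: z up, -x along the peg to its free tip (roughly towards the robot), y across. Steel bar peg, 8 mm wide, 14 mm high, ending at x = -33 mm. Behind it a grey housing, front at x = +24 mm, 22 mm wide, its top 12 mm above this point. Base plate 130 x 90 x 10 mm.
- hook_tooth (a point): Fixed point on the peg's top face at the keeper tooth, near the peg's tip. Locked, the sprung steel tooth (6 mm wide; x = -3 to +3 mm from here) stands 11 mm above the peg's top and bars the way off. The gauge can be lifted only 4 mm on the peg, so it does not pass a tooth that is up or half down. Axes as the hook's.
- hook_plates (a point): Fixed point in the peg's middle plane, 7 mm above the peg's top: mean height of the top faces of two level thumb plates fixed to the tooth. They are clamped on by hand: untouched, their tops lie up to 10 mm above or below this (not measured). One each side of the peg, 15.5 to 43 mm from its middle plane, from 40 mm in front of hook_hang to behind the housing. Pressed down, they pull the tooth down equally.
- keeper (a joint): How far the keeper (tooth and thumb plates together) is pressed down, m: 0 up and locked, 0.011 tooth level with the peg's top, 0.013 hard stop. The spring takes about 3 N to start, 11 N at 0.011, 13 N at the stop (both plates together), beyond which the force shoots up; over 22 N would bend it; let go, it springs back.
- gauge_mid (a point): Centre, half-way up, of the steel fork gauge: a flat upright plate 8 mm thick (x), 134 mm tall (z, tab up), 0.14 to 0.28 kg. It hangs on the peg, square to it, centre 32 mm below the peg's top. From this centre: two legs 14 mm wide, 32 mm apart, -67 to -22 mm; shoulder 60 mm wide (y), -22 to -2 mm; neck 24 mm wide from there to the top at +67 mm, with an eye 14 mm wide from +14 to +32 mm.
- gauge_tab (a point): Centre of the gauge's solid tab, 24 mm wide (y), 35 mm high, 8 mm thick. Its neck passes between the thumb plates with 3.5 mm to spare on each side, so fingers holding the tab by its two 24 mm edges can press both plates with their tips at once. The shoulder is wider than that gap: draw the gauge clear of the plates' front ends before lifting. Axes as gauge_mid.
- rest_slot (a point): Centre of the slot's floor in the grey slotted rest, a fixed block 60 mm (x) by 100 mm (y) by 34 mm high. The slot is 12 mm wide (x), 68 mm long (y) and 22 mm deep, open at the top; its floor is 12 mm above the bench. z up.
- screwdriver_at (a point): A screwdriver, about 200 mm, lying near the middle of the bench. Not to be disturbed.
- key_large_at (a point): The larger L-shaped hex key, 120 x 45 mm, lying flat. Not to be disturbed.
- key_small_at (a point): The smaller L-shaped hex key, 80 x 28 mm, lying flat. Not to be disturbed.
- spool_at (a point): A spool, 56 mm across, 48 mm high, standing. Not to be disturbed.
- capscrew_at (a point): A socket-head screw, 50 mm long, lying. Not to be disturbed.
- meter_at (a point): A hand-held multimeter, 185 x 90 x 36 mm, lying flat. Not to be disturbed.
Not all that is in view belongs to the job. Leave any yellow look-alike of the part that bears hook_hang alone.

How it is judged:
By the outcome, as a careful person would: the job done as asked, in the order asked, and still so for the second after the job is handed in, with the robot touching nothing.
It also fails if it takes over 59 s, if anything falls off the work surface, if the arm or the gripper's body presses on something with over 40 N, if the wrist force passes 120 N, or if a joint passes its speed limit or range.

ROBOT

A 6-joint arm with a two-finger parallel gripper is mounted at the origin on the work surface. World frame = base frame: x ahead of the robot, y to its left, z up, the work surface at z = 0. Lengths are in m, angles in rad, forces in N, time in s.
With the tool pointing down it reaches from about 0.3 to 0.875 m from the base axis. Payload 6.4 kg.
Tool frame: the origin (TCP) lies midway between the tips of the shut fingers; the grasp point (between the pads) lies 19 mm behind it; z points along the fingers, y is the line along which they close (so a half turn about z gives the same grasp; the last joint's range is limited). The gripper opens to 85 mm and grips with 20 to 120 N. Pads are 22 mm wide; open, the fingers measure 114 mm over their backs; the gripper's body (76 mm by 85 mm) begins 54 mm behind the grasp point. The pads swing forward as they close: fully open they stand 13 mm farther back than shut.
Start: joints at [1.06, 0.181, 1.607, -0, 1.354, -0.206], TCP at [0.173, 0.549, 0.231] pointing down, gripper open.
Joint ranges: [-2.99, 2.99], [-0.89, 2.07], [0.3, 2.58], [-1.14, 4.28], [0, 2.63], [-3.12, 3.12]. Speed limits (rad/s): [2.57, 2.57, 3.01, 3.14, 3.14, 3.14].

INTERFACE

Orientations are given as a unit quaternion [w, x, y, z].
In Python, from bench import status, camera, ctrl gives the robot as it stands. The module is installed in compiled form; this text tells all that it offers.
- The arm moves only by the shell command python3 -m handwheel 'ROWS'. ROWS is JSON, a list that holds one entry, the list of rows, each a list of 7 numbers: the opening, from -1 (shut) to 1 (fully open), then the shift along the tool's x, y, z in cm, then the turn, a rotation vector about the tool's x, y, z in degrees. A call has 1 to 10 rows; each row is the pose to reach, as a shift and turn from the pose commanded when the call began, along the tool's axes at that moment; what a row does not reach only later rows make up. A row lasts 1/8 s, in which the tool goes at most 62.5 mm and 10.7 degrees, less where a joint would pass 70% of its speed; a pose out of reach is approached as far as the arm can. A call with a gripper value outside its range is refused whole. The fingers move at their own pace and stop on an object; the grip force is fixed at half the most. Time passes only in rows, so rows that repeat a pose let the fingers close. It gives the time, the measured TCP pose, the force, the opening and the grip force at its end, in the units of the state.
- status.get_obs(): the state, without advancing time (a new reading comes with each control period).
- camera(name): name is "scene" or "top"; returns a dict with "frame" (480x640x3 uint8, blue, green, red), "depth" (480x640 float32, m along the optical axis (not along the pixel's ray), 0 where there is no reading), "fx", "fy", "cx", "cy" (pixels), "dist" ([k1, k2, p1, p2, k3] as OpenCV has them; the pictures are not rectified), "extrinsics" (4x4, takes a point from camera to world coordinates). Camera axes: x right, y down, z forward; pixel columns grow to the right and rows downward; lengths in m; the calibration is good to about 2 mm. A picture is of the moment at which its call begins.
- ctrl.hand_in(): hands the job in; it is judged then, once.
The state is a dict: "time_s": time; "q": joint angles; "dq": joint speeds; "joint_efforts": joint torques, N m; "eef_pos": TCP position; "eef_rot": TCP orientation; "wrist_force": force on the tool from outside, world axes, zero at the start; "torque": the same for the moment, N m; "opening": opening from 0.0 (shut) to 1.0 (fully open); "grasp_force": force on a finger pad.
Only numpy, scipy, OpenCV 4.12 (cv2) and the standard library are available. Lean on these libraries where they do the work, as an engineer would, in place of code of your own. Each camera call takes 0.05 s, during which the arm holds its last target. There are 200 camera calls.

## Working session

There is one attempt and no reset: what is moved stays moved. The work goes in short steps, Python scripts to look and compute and a shell command to move; the robot and the scene stay as the last step left them, time stands still between calls to the robot, and variables do not carry over. Pictures are saved under pics/ and viewed, at most 10 in all, crops included, and the job is handed in when it is done.

```bash
mkdir -p pics; python3 - <<'E'
from bench import status,camera
import cv2,numpy as np
for n in("scene","top"):
    c=camera(n); cv2.imwrite(f"pics/{n}1.png",c["frame"]); np.savez(f"{n}1.npz",**c)
    print(n,c["fx"],c["cx"],c["cy"],c["dist"],np.round(c["extrinsics"],3).tolist())
print(status.get_obs())
E
```

```text
scene 604.6965797797787 318.27519530727113 234.26039508074626 [-0.14256141  0.          0.          0.          0.        ] [[0.207, 0.616, -0.76, 1.32], [0.978, -0.143, 0.15, -0.164], [-0.016, -0.774, -0.632, 0.77], [0.0, 0.0, 0.0, 1.0]]
top 451.8260261124638 322.82509164828804 243.10264645508582 [-0.05669545  0.          0.          0.          0.        ] [[-0.025, -0.989, 0.148, 0.444], [-0.999, 0.029, 0.026, 0.0], [-0.03, -0.147, -0.989, 0.928], [0.0, 0.0, 0.0, 1.0]]
{'time_s': 0.1, 'q': array([ 1.05965948e+00,  1.81458081e-01,  1.60790406e+00, -1.59812381e-05,
        1.35380752e+00, -2.06262629e-01]), 'dq': array([ 0.0014439 , -0.00086925, -0.00251474, -0.00048582, -0.00075533,
        0.00018199]), 'joint_efforts': array([ 6.31867533e-04, -4.45874870e+01, -3.52242136e+01, -2.59186809e-04,
        4.09168322e-03, -1.86587607e-05]), 'eef_pos': array([0.17231889, 0.54805108, 0.23048103]), 'eef_rot': array([-2.69503607e-04,  1.51845675e-01,  9.88403900e-01, -7.41055345e-04]), 'wrist_force': array([-0.87239239,  0.19504899, -0.73145994]), 'torque': array([-0.02102705, -0.00590873,  0.00676123]), 'grasp_force': 0.0, 'opening': 1.0010898834131754}
```

View pics/scene1.png

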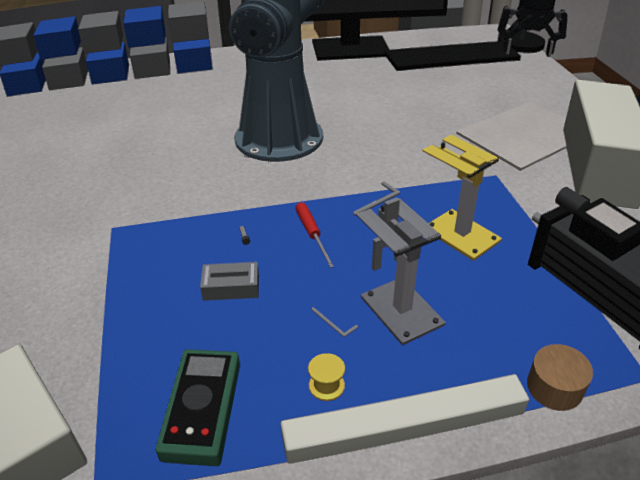

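View pics/top1.png

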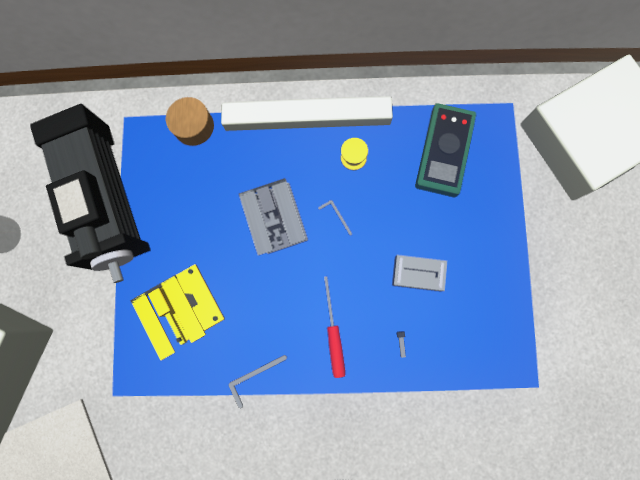

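Candidates for the hook are the grey stand (scene ~(400,230), top ~(273,217)) and the yellow look-alike (scene ~(465,165), top ~(180,310)). I choose the grey one, which carries the gauge. The rest is at scene (230,280), top (420,273). I'll check the choice in one crop.

```bash
python3 - <<'E'
import cv2,numpy as np
s=cv2.imread("pics/scene1.png")[175:295,345:450]; t=cv2.imread("pics/top1.png")[170:265,230:315]
a=cv2.resize(s,None,fx=4.5,fy=4.5,interpolation=cv2.INTER_CUBIC)[:540,:]
b=cv2.resize(t,None,fx=3.8,fy=3.8,interpolation=cv2.INTER_CUBIC)
o=np.zeros((540,a.shape[1]+b.shape[1],3),np.uint8);o[:a.shape[0],:a.shape[1]]=a;o[:b.shape[0],a.shape[1]:]=b
print(o.shape);cv2.imwrite("pics/crop1.png",o[:,:800])
d=np.load("top1.npz")["depth"];print(d[180:260:6,236:312:6].round(3))
E
```

```text
(540, 795, 3)
[[0.964 0.962 0.963 0.961 0.965 0.961 0.961 0.783 0.782 0.958 0.957 0.957
  0.958]
 [0.96  0.957 0.961 0.96  0.782 0.774 0.782 0.784 0.781 0.957 0.955 0.959
  0.953]
 [0.959 0.957 0.78  0.785 0.768 0.771 0.948 0.781 0.777 0.947 0.954 0.952
  0.955]
 [0.958 0.779 0.78  0.781 0.771 0.768 0.786 0.779 0.78  0.778 0.954 0.951
  0.95 ]
 [0.955 0.778 0.776 0.777 0.769 0.766 0.766 0.778 0.775 0.776 0.952 0.952
  0.951]
 [0.954 0.952 0.776 0.777 0.943 0.764 0.768 0.834 0.775 0.774 0.938 0.95
  0.951]
 [0.949 0.95  0.774 0.776 0.778 0.79  0.777 0.879 0.772 0.774 0.775 0.945
  0.945]
 [0.948 0.    0.774 0.773 0.771 0.937 0.736 0.738 0.77  0.773 0.771 0.945
  0.947]
 [0.95  0.947 0.946 0.772 0.771 0.742 0.757 0.772 0.807 0.771 0.77  0.932
  0.94 ]
 [0.943 0.944 0.941 0.769 0.771 0.77  0.805 0.77  0.934 0.    0.767 0.768
  0.941]
 [0.944 0.942 0.944 0.769 0.767 0.77  0.852 0.758 0.929 0.766 0.768 0.766
  0.936]
 [0.941 0.941 0.937 0.766 0.766 0.766 0.927 0.928 0.931 0.933 0.937 0.939
  0.935]
 [0.941 0.942 0.939 0.941 0.767 0.768 0.933 0.938 0.938 0.938 0.937 0.939
  0.936]
 [0.938 0.939 0.937 0.936 0.936 0.935 0.935 0.936 0.934 0.933 0.935 0.933
  0.936]]
```

View pics/crop1.png

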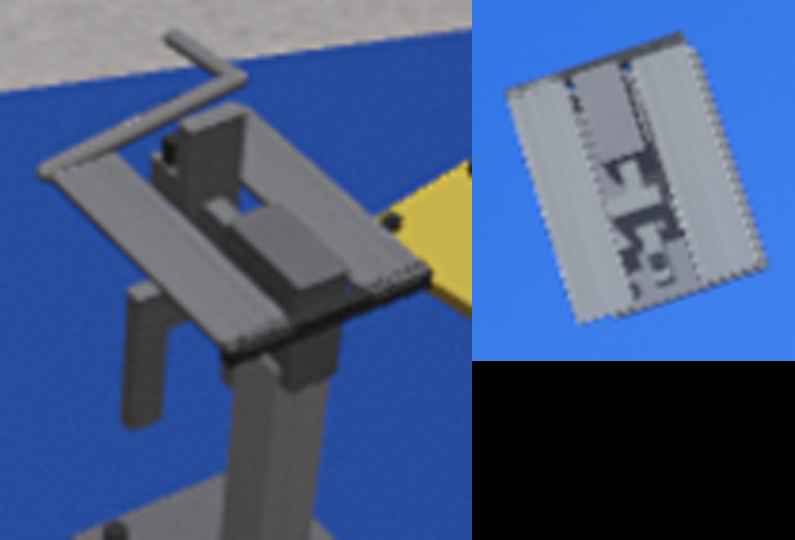

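The crop confirms the grey hook: the gauge hangs on it, its tab between the thumb plates (top ~(273,217)), leg seen at scene (375,255). The L key behind it lies on the bench.

```bash
cat > h.py <<'E'
import numpy as np,cv2
from scipy.spatial.transform import Rotation as R
def cloud(c):
    K=np.array([[c["fx"],0,c["cx"]],[0,c["fy"],c["cy"]],[0,0,1]],float)
    v,u=np.mgrid[:480,:640]; p=np.stack([u,v],-1).reshape(-1,1,2).astype(float)
    n=cv2.undistortPoints(p,K,np.asarray(c["dist"],float)).reshape(480,640,2)
    d=np.asarray(c["depth"]); P=np.dstack([n*d[...,None],d]); E=np.asarray(c["extrinsics"])
    W=P@E[:3,:3].T+E[:3,3]; W[d==0]=np.nan
    return W
def rect(Q):
    (c,s,a)=cv2.minAreaRect((Q[:,:2]*1000).astype(np.float32)); return np.round(c,1),np.round(s,1),round(a,1)
E
python3 - <<'E'
from h import *
T=cloud(dict(np.load("top1.npz")))
S=cloud(dict(np.load("scene1.npz")))
print("bench z top",np.nanmedian(T[100:400,130:520,2][T[100:400,130:520,2]<.015]))
b=S[270:340,120:190];print("bench scene",np.nanmedian(b[...,2]))
for n,W,box in(("top",T,(170,265,230,315)),("scene",S,(175,345,345,450))):
    r,r2,q,q2=box; Q=W[r:r2,q:q2].reshape(-1,3); Q=Q[~np.isnan(Q).any(1)]
    print(n,np.histogram(Q[:,2]*1000,bins=np.arange(140,235,4)))
    med=None
    H=Q[(Q[:,2]>.145)&(Q[:,2]<.2)]; print("plates+",rect(H),len(H),H.mean(0))
    t=Q[(Q[:,2]>.195)]; print("tab",rect(t),np.median(t,0),t.max(0),len(t))
for n,W,box in(("top",T,(245,300,385,455)),("scene",S,(255,305,195,265))):
    r,r2,q,q2=box; Q=W[r:r2,q:q2].reshape(-1,3); Q=Q[~np.isnan(Q).any(1)]
    H=Q[(Q[:,2]>.029)&(Q[:,2]<.045)]; print("rest",n,rect(H),np.median(H,0))
E
```

```text
bench z top 0.0015420696966741976
bench scene 0.0032488216761700217
top (array([  18,   10,   12,   17,   13,   16,   27,  960, 1295,   35,  294,
         45,   10,    7,    7,   12,   72,    0,    0,    0,    0,    0,
          0]), array([140, 144, 148, 152, 156, 160, 164, 168, 172, 176, 180, 184, 188,
       192, 196, 200, 204, 208, 212, 216, 220, 224, 228, 232]))
plates+ (array([605.8, 108.2]), array([114.5,  86.5]), 17.2) 2746 [0.60757376 0.10803394 0.17329241]
tab (array([587.1, 102.2]), array([ 8.6, 24. ]), 17.1) [0.58669088 0.10147839 0.2053695 ] [0.59378469 0.11441606 0.20788354] 93
scene (array([  30,   31,   22,   26,   31,   23,  104,  348, 1410,   93,  235,
        106,   28,   31,   35,   25,   62,    5,    0,    0,    0,    0,
          0]), array([140, 144, 148, 152, 156, 160, 164, 168, 172, 176, 180, 184, 188,
       192, 196, 200, 204, 208, 212, 216, 220, 224, 228, 232]))
plates+ (array([606.5, 105.7]), array([116.5,  88.6]), 17.5) 2516 [0.61870882 0.10496129 0.17415833]
tab (array([587.8,  99.6]), array([13.5, 25.7]), 14.4) [0.58976758 0.0989603  0.20401135] [0.59756445 0.11248342 0.20878004] 134
rest top (array([ 512.1, -167. ]), array([101.2,  60.6]), 81.6) [ 0.51262369 -0.16729509  0.03440723]
rest scene (array([ 514. , -169.6]), array([101.,  69.]), 83.3) [ 0.51707448 -0.16889273  0.03536148]
```

```bash
cat >> h.py <<'E'
def go(p,yaw):
    """shift (cm) and turn (deg) in tool axes to TCP p (m), tool down, tool y at world angle yaw (deg)"""
    from bench import status
    o=status.get_obs(); q=o["eef_rot"]; A=R.from_quat([q[1],q[2],q[3],q[0]])
    a=np.radians(yaw); y=np.array([np.cos(a),np.sin(a),0]); z=np.array([0,0,-1.]); B=R.from_matrix(np.column_stack([np.cross(y,z),y,z]))
    print("shift cm",(A.inv().apply(np.array(p)-o["eef_pos"])*100).round(2),"turn",np.degrees((A.inv()*B).as_rotvec()).round(1),"F",o["wrist_force"].round(1))
E
python3 - <<'E'
from h import *
T=cloud(dict(np.load("top1.npz")));S=cloud(dict(np.load("scene1.npz")))
go([.587,.101,.30],107.2)
a=np.radians(17.2);ex=np.array([np.cos(a),np.sin(a)]);ey=np.array([-ex[1],ex[0]])
for W in(T,S):
    Q=W.reshape(-1,3); d=Q[:,:2]-[.587,.101]; u,v=d@ex,d@ey
    for s in(1,-1):
        m=(abs(u)<.03)&(s*v>.02)&(s*v<.04)&(Q[:,2]>.15);print(s,np.nanmedian(Q[m,2]),m.sum())
    m=(u>.03)&(u<.06)&(abs(v)<.009)&(Q[:,2]>.15);print("housing(.182)",np.nanmedian(Q[m,2]))
m=(T[...,2]>.15)[60:350,100:260]
q=T[240:380,110:240].reshape(-1,3);q=q[q[:,2]>.1];print("yellow",q.min(0),q.max(0))
q=T[90:290,20:150].reshape(-1,3);q=q[q[:,2]>.02];print("machine",q.min(0),q.max(0))
E
```

```text
shift cm [-52.97 -30.21  -6.92] turn [ -0.1  -0.  -34.7] F [-0.9  0.2 -0.7]
1 0.1725066201319676 407
-1 0.17228509053605673 400
housing(.182) 0.1825970039049425
1 0.17345505033096098 217
-1 0.17337095457355245 289
housing(.182) 0.18353893912328234
yellow [0.36955292 0.21810536 0.10000469] [0.58388361 0.4234789  0.18765344]
machine [0.48567174 0.31516351 0.0200842 ] [0.8619371  0.60082138 0.17871832]
```

```bash
python3 -m handwheel '[[[-0.2,0,0,-7,0,0,0],[-0.2,0,0,-7,0,0,0],[-0.2,-53,-30.2,-7,0,0,-34.7],[-0.2,-53,-30.2,-7,0,0,-34.7],[-0.2,-53,-30.2,-7,0,0,-34.7],[-0.2,-53,-30.2,-7,0,0,-34.7],[-0.2,-53,-30.2,-7,0,0,-34.7],[-0.2,-53,-30.2,-7,0,0,-34.7],[-0.2,-53,-30.2,-7,0,0,-34.7],[-0.2,-53,-30.2,-7,0,0,-34.7]]]'; python3 -c "
from h import *
go([.587,.101,.30],107.2)"
```

```text
time_s: 1.35
eef_pos: [0.5015, 0.1936, 0.3007]
eef_rot: [-0.0, -0.15, 0.989, 0.0]
wrist_force: [0.6, 1.2, -0.7]
opening: 0.401
grasp_force: 0.0
shift cm [ -5.43 -11.37   0.06] turn [ 0. -0.  0.] F [ 0.6  1.2 -0.7]
```

```bash
python3 -m handwheel '[[[-0.2,-5.4,-11.4,0,0,0,0],[-0.2,-5.4,-11.4,0,0,0,0],[-0.2,-5.4,-11.4,0,0,0,0],[-0.2,-5.4,-11.4,0,0,0,0],[-0.2,-5.4,-11.4,0,0,0,0],[-0.2,-5.4,-11.4,0,0,0,0]]]'; python3 - <<'E'
from h import *
from bench import camera
go([.587,.101,.24],107.2)
E
```

```text
time_s: 2.1
eef_pos: [0.5854, 0.1037, 0.3016]
eef_rot: [0.0, -0.151, 0.989, 0.0]
wrist_force: [-0.1, 1.0, -0.3]
opening: 0.4
grasp_force: 0.0
shift cm [-0.07 -0.31  6.16] turn [-0.   0.   0.1] F [-0.1  1.  -0.3]
```

```bash
python3 -m handwheel '[[[-0.2,0,0,3,0,0,0],[-0.2,0,0,6,0,0,0],[-0.2,0,0,6,0,0,0],[-0.2,0,0,6,0,0,0]]]'; python3 - <<'E'
from h import *
from bench import camera
go([.587,.101,.215],107.2)
o=[]
for n,(r,q) in(("scene",(130,330)),("top",(160,220))):
    c=camera(n);np.savez(n+"2.npz",**c);o.append(cv2.resize(c["frame"][r:r+120,q:q+110],None,fx=3.6,fy=4.5*.8,interpolation=cv2.INTER_CUBIC))
cv2.imwrite("pics/near.png",np.hstack(o))
E
```

```text
time_s: 2.6
eef_pos: [0.5865, 0.1029, 0.2428]
eef_rot: [0.001, -0.15, 0.989, -0.0]
wrist_force: [0.1, -0.2, 0.8]
opening: 0.399
grasp_force: 0.0
shift cm [ 0.01 -0.2   2.78] turn [-0.   0.1  0.1] F [ 0.1 -0.2  0.8]
```

View pics/near.png

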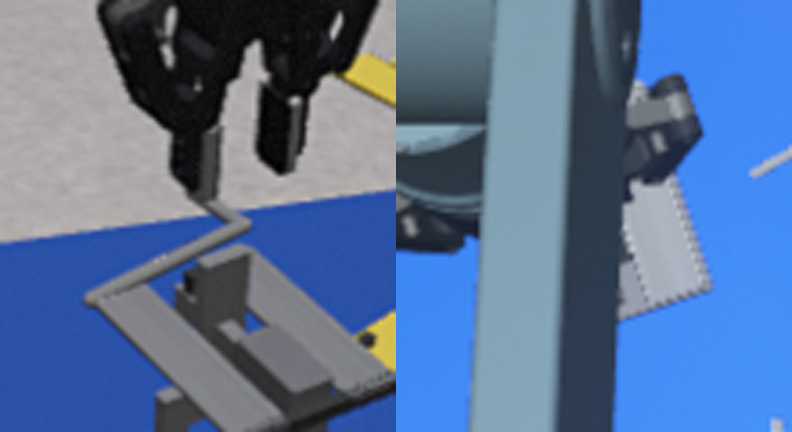

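Crop: fingers above the tab in the scene view (tips at about (387,185) and (410,177)), tab top at about (393,202); the arm blocks the top view. I'll get the finger/tab offset from scene depth, so the calibration error cancels.

```bash
python3 - <<'E'
from h import *
S=cloud(dict(np.load("scene2.npz")))
a=np.radians(17.2);ex=np.array([np.cos(a),np.sin(a)]);ey=np.array([-ex[1],ex[0]])
Q=S[130:260,340:440].reshape(-1,3);Q=Q[~np.isnan(Q).any(1)];d=Q[:,:2]-[.5865,.1029];u,v=d@ex,d@ey
m=(Q[:,2]>.225)&(Q[:,2]<.262)&(abs(u)<.03)&(abs(v)<.05);print("zmin",np.percentile(Q[m,2],1))
for s in(1,-1):
    k=m&(s*v>0);print("finger",s,k.sum(),"v",np.percentile(v[k],[2,50,98]).round(4),"u",np.percentile(u[k],[2,50,98]).round(4),np.percentile(Q[k,2],[1]))
m=(Q[:,2]>.186)&(Q[:,2]<.212)&(abs(u)<.02)&(abs(v)<.03);print("tab v",np.percentile(v[m],[2,50,98]),"u",np.percentile(u[m],[2,50,98]),m.sum())
E
```

```text
zmin 0.24537589553071631
finger 1 111 v [0.0155 0.0177 0.0294] u [-0.0114  0.004   0.0108] [0.24605898]
finger -1 94 v [-0.0303 -0.0235 -0.0168] u [-0.0086  0.0064  0.012 ] [0.244683]
tab v [-0.01547807 -0.00475063  0.00883768] u [-0.00448666  0.00299963  0.00570925] 200
```

```bash
python3 -m handwheel '[[[-0.2,0,-0.22,1.5,0,0,0],[-0.2,0,-0.22,3,0,0,0],[-0.2,0,-0.22,4.5,0,0,0],[-0.2,0,-0.22,5.5,0,0,0],[-0.2,0,-0.22,6.2,0,0,0],[-0.2,0,-0.22,6.6,0,0,0],[-0.2,0,-0.22,6.6,0,0,0],[-0.2,0,-0.22,6.6,0,0,0]]]'
```

```text
time_s: 3.7
eef_pos: [0.587, 0.1004, 0.1758]
eef_rot: [0.0, -0.15, 0.989, -0.0]
wrist_force: [-0.1, -0.0, -0.2]
opening: 0.399
grasp_force: 0.0
```

```bash
python3 -m handwheel '[[[-0.2,0,0,0.2,0,0,0],[-0.2,0,0,0.4,0,0,0],[-0.2,0,0,0.6,0,0,0],[-0.2,0,0,0.6,0,0,0],[-0.2,0,0,0.6,0,0,0]]]'; python3 -c "
from h import *
go([.587,.101,.215],107.2)"
```

```text
time_s: 4.32
eef_pos: [0.5868, 0.1003, 0.1697]
eef_rot: [0.0, -0.15, 0.989, -0.0]
wrist_force: [-1.4, 0.1, 3.9]
opening: 0.398
grasp_force: 2.2
shift cm [-0.04  0.06 -4.53] turn [-0.  0.  0.] F [-1.4  0.1  3.9]
```

```bash
python3 -m handwheel '[[[-0.2,0,0,0.2,0,0,0],[-0.2,0,0,0.4,0,0,0],[-0.2,0,0,0.6,0,0,0],[-0.2,0,0,0.75,0,0,0],[-0.2,0,0,0.85,0,0,0],[-0.2,0,0,0.9,0,0,0],[-0.2,0,0,0.9,0,0,0],[-0.2,0,0,0.9,0,0,0]]]'
```

```text
time_s: 5.32
eef_pos: [0.587, 0.1004, 0.1615]
eef_rot: [0.0, -0.15, 0.989, -0.0]
wrist_force: [-4.0, -0.4, 9.3]
opening: 0.402
grasp_force: 5.0
```

```bash
python3 -m handwheel '[[[-0.26,0,0,0,0,0,0],[-0.32,0,0,0,0,0,0],[-0.32,0,0,0,0,0,0],[-0.32,0,0,0,0,0,0]]]'
```

```text
time_s: 5.82
eef_pos: [0.5872, 0.1008, 0.1617]
eef_rot: [0.001, -0.15, 0.989, 0.0]
wrist_force: [-3.2, 0.7, 10.9]
opening: 0.345
grasp_force: 5.1
```

```bash
python3 -m handwheel '[[[-0.38,0,0,0,0,0,0],[-0.42,0,0,0,0,0,0],[-0.6,0,0,0,0,0,0],[-0.8,0,0,0,0,0,0],[-0.8,0,0,0,0,0,0],[-0.8,0,0,0,0,0,0]]]'
```

```text
time_s: 6.58
eef_pos: [0.5875, 0.1011, 0.1621]
eef_rot: [0.001, -0.15, 0.989, 0.0]
wrist_force: [-2.4, 3.2, 12.5]
opening: 0.274
grasp_force: 61.1
```

```bash
cat > pl.py <<'E'
from h import *
from bench import camera,status
a=np.radians(17.2);ex=np.array([np.cos(a),np.sin(a)]);ey=np.array([-ex[1],ex[0]])
def pl(c,t):
    Q=cloud(c).reshape(-1,3); d=Q[:,:2]-[.587,.1]; u,v=d@ex,d@ey
    for n,lo,hi in(("back",.02,.065),("front",-.035,-.014)):
        m=(u>lo)&(u<hi)&(v<-.02)&(v>-.04)&(Q[:,2]>.14)&(Q[:,2]<.18);print(t,n,np.nanmedian(Q[m,2]).round(4),m.sum())
    m=(u>.03)&(u<.05)&(abs(v+.002)<.008)&(Q[:,2]>.175)&(Q[:,2]<.19);print("housing",np.nanmedian(Q[m,2]).round(4),m.sum())
if __name__=="__main__":
    c0=dict(np.load("scene1.npz"));pl(c0,"before")
    c=camera("scene");pl(c,"now");np.savez("scene3.npz",**c)
    s=c["frame"][150:285,330:465];cv2.imwrite("pics/grip.png",cv2.resize(s,None,fx=4.4,fy=4.4,interpolation=cv2.INTER_CUBIC))
    print(status.get_obs()["wrist_force"],status.get_obs()["torque"])
E
python3 pl.py
```

```text
before back 0.1733 240
before front 0.1734 92
housing 0.1835 81
now back 0.1634 233
now front 0.1635 95
housing 0.1834 89
[-2.73319258  2.25932874 11.30057067] [0.45997727 0.59090552 0.01268517]
```

View pics/grip.png

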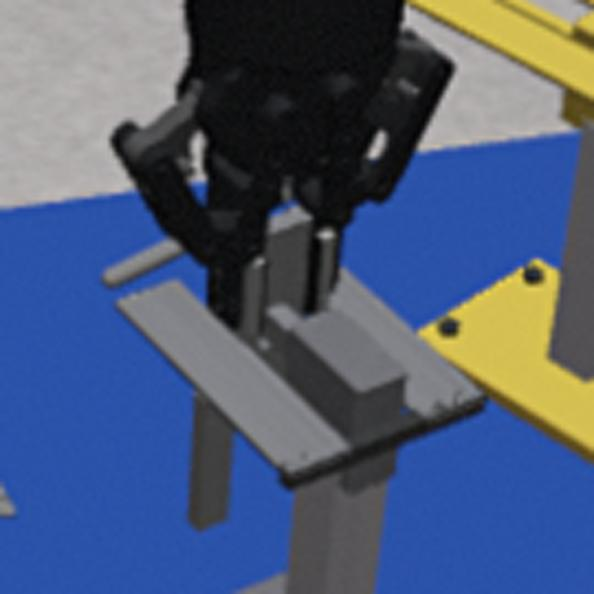

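Picture: fingers grip the tab at about (285,270), tips on the plates. Depth shows the plates 9.9 mm down, but 11 to 13 is needed. The gauge can't go lower, so I'll open slightly, press about 2 mm more and regrip.

```bash
python3 -m handwheel '[[[-0.36,0,0,0,0,0,0],[-0.36,0,0.05,0.05,0,0,0],[-0.36,0,0.05,0.12,0,0,0],[-0.36,0,0.05,0.19,0,0,0],[-0.36,0,0.05,0.19,0,0,0],[-0.4,0,0.05,0.19,0,0,0],[-0.6,0,0.05,0.19,0,0,0],[-0.8,0,0.05,0.19,0,0,0],[-0.8,0,0.05,0.19,0,0,0]]]';python3 pl.py
```

```text
time_s: 7.75
eef_pos: [0.5877, 0.1013, 0.1604]
eef_rot: [0.002, -0.15, 0.989, 0.0]
wrist_force: [-2.6, 1.9, 13.6]
opening: 0.271
grasp_force: 61.1
before back 0.1733 240
before front 0.1734 92
housing 0.1835 81
now back 0.1617 237
now front 0.162 95
housing 0.1835 91
[-3.13088325  1.87230614 12.2350535 ] [0.32121309 0.46397745 0.0131955 ]
```

```bash
python3 -m handwheel '[[[-0.8,0.2,0,0,0,0,0],[-0.8,0.5,0,0,0,0,0],[-0.8,0.8,0,0,0,0,0],[-0.8,1.1,0,0,0,0,0],[-0.8,1.4,0,0,0,0,0],[-0.8,1.6,0,0,0,0,0],[-0.8,1.6,0,0,0,0,0]]]'; python3 pl.py|grep now
```

```text
time_s: 8.68
eef_pos: [0.5757, 0.0965, 0.1616]
eef_rot: [0.006, -0.15, 0.989, -0.0]
wrist_force: [8.2, 3.6, 8.6]
opening: 0.271
grasp_force: 63.6
now back 0.163 231
now front 0.163 105
```

```bash
python3 -m handwheel '[[[-0.8,0,0,0.07,0,0,0],[-0.8,0,0,0.14,0,0,0],[-0.8,0,0,0.14,0,0,0],[-0.8,0,0,0.14,0,0,0]]]'; python3 pl.py|grep now; python3 -c "
from bench import status
o=status.get_obs();print(o['eef_pos'],o['eef_rot'])"
```

```text
time_s: 9.22
eef_pos: [0.5757, 0.0965, 0.1604]
eef_rot: [0.006, -0.15, 0.989, -0.0]
wrist_force: [7.3, 2.0, 10.6]
opening: 0.269
grasp_force: 64.1
now back 0.162 239
now front 0.162 110
[0.57571762 0.0965083  0.16048441] [ 5.59965988e-03 -1.49670845e-01  9.88719958e-01 -3.54877386e-04]
```

```bash
python3 -m handwheel '[[[-0.8,0.2,0,0.01,0,0,0],[-0.8,0.4,0,0.02,0,0,0],[-0.8,0.6,0,0.04,0,0,0],[-0.8,0.7,0,0.04,0,0,0],[-0.8,0.7,0,0.04,0,0,0]]]'; python3 pl.py|grep now
```

```text
time_s: 9.9
eef_pos: [0.5698, 0.0945, 0.1605]
eef_rot: [0.007, -0.15, 0.989, -0.0]
wrist_force: [8.4, 3.6, 10.7]
opening: 0.27
grasp_force: 64.1
now back 0.1618 237
now front 0.1623 110
```

```bash
python3 -m handwheel '[[[-0.8,0.1,0,0.04,0,0,0],[-0.8,0.3,0,0.05,0,0,0],[-0.8,0.5,0,0.06,0,0,0],[-0.8,0.7,0,0.07,0,0,0],[-0.8,0.8,0,0.07,0,0,0],[-0.8,0.8,0,0.07,0,0,0]]]'; python3 pl.py|grep now
```

```text
time_s: 10.7
eef_pos: [0.563, 0.0921, 0.1604]
eef_rot: [0.008, -0.15, 0.989, -0.001]
wrist_force: [8.8, 2.6, 13.5]
opening: 0.269
grasp_force: 64.4
now back 0.162 238
now front 0.1624 129
```

```bash
python3 -m handwheel '[[[-0.8,0.2,0,0,0,0,0],[-0.8,0.4,0,0,0,0,0],[-0.8,0.6,0,0,0,0,0],[-0.8,0.7,0,0,0,0,0]]]'; python3 pl.py|grep now
```

```text
time_s: 11.25
eef_pos: [0.5563, 0.09, 0.1603]
eef_rot: [0.008, -0.15, 0.989, -0.001]
wrist_force: [9.5, 2.9, 12.0]
opening: 0.273
grasp_force: 64.2
now back 0.1619 236
now front 0.1622 124
```

```bash
python3 -m handwheel '[[[-0.8,0.2,0,-0.01,0,0,0],[-0.8,0.4,0,-0.03,0,0,0],[-0.8,0.6,0,-0.05,0,0,0],[-0.8,0.7,0,-0.05,0,0,0]]]'; python3 pl.py|grep now
```

```text
time_s: 11.8
eef_pos: [0.5485, 0.0878, 0.1599]
eef_rot: [0.006, -0.15, 0.989, -0.001]
wrist_force: [8.3, 3.3, 9.6]
opening: 0.268
grasp_force: 64.0
now back 0.1616 237
now front 0.1622 112
```

```bash
python3 -m handwheel '[[[-0.8,0.2,0,0,0,0,0],[-0.8,0.25,0,-0.2,0,0,0],[-0.8,0.25,0,-0.5,0,0,0],[-0.8,0.25,0,-0.8,0,0,0],[-0.8,0.25,0,-1.1,0,0,0],[-0.8,0.25,0,-1.25,0,0,0],[-0.8,0.25,0,-1.25,0,0,0]]]'; python3 pl.py|grep now
```

```text
time_s: 12.72
eef_pos: [0.5401, 0.0868, 0.1677]
eef_rot: [-0.001, -0.15, 0.989, 0.0]
wrist_force: [-0.5, 0.0, -2.7]
opening: 0.268
grasp_force: 58.8
now back 0.1734 238
now front 0.1732 100
```

```bash
python3 -m handwheel '[[[-0.8,1,0,0,0,0,0],[-0.8,2.5,0,0,0,0,0],[-0.8,4,0,0,0,0,0],[-0.8,6,0,0,0,0,0],[-0.8,6,0,-4,0,0,0],[-0.8,6,0,-8,0,0,0],[-0.8,6,0,-11,0,0,0],[-0.8,6,0,-11,0,0,0]]]'; python3 - <<'E'
from h import *
from bench import camera
from pl import pl
c=camera("scene");np.savez("scene4.npz",**c);pl(c,"n")
t=camera("top");np.savez("top4.npz",**t)
cv2.imwrite("pics/drawn.png",c["frame"][60:360,150:550])
cv2.imwrite("pics/rest.png",cv2.resize(np.load("top1.npz")["frame"][245:300,380:460],None,fx=8,fy=8,interpolation=cv2.INTER_CUBIC))
S=cloud(c);Q=S[60:300,300:450].reshape(-1,3);Q=Q[(Q[:,2]>.15)&(Q[:,0]<.53)&(Q[:,0]>.42)];print(len(Q))
E
```

```text
time_s: 13.78
eef_pos: [0.4847, 0.0687, 0.2815]
eef_rot: [0.003, -0.15, 0.989, -0.001]
wrist_force: [0.2, 0.8, -2.1]
opening: 0.272
grasp_force: 59.5
n back 0.1733 240
n front 0.1732 95
housing 0.1835 90
4662
```

View pics/drawn.png

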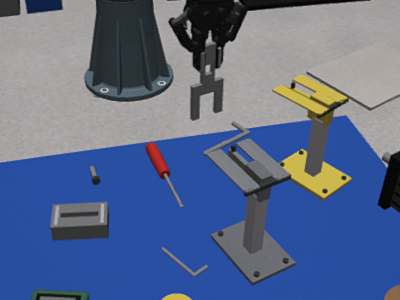

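View pics/rest.png

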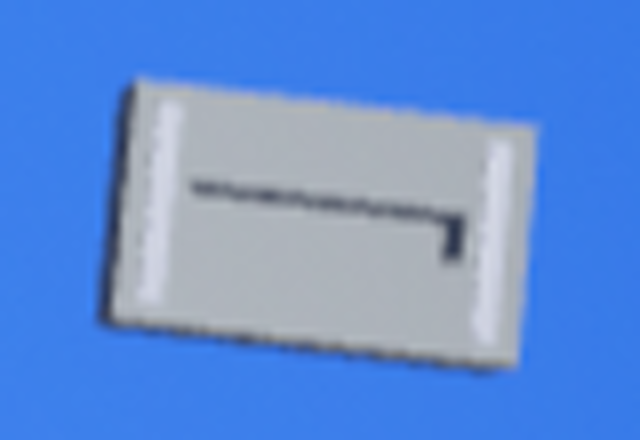

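Pictures: the gauge hangs from the gripper clear of the hook (crop ~(207,95)), and the keeper is back up. The rest is at top ~(420,273), with its slot along the block's long middle line. Now to above the rest.

```bash
python3 - <<'E'
from h import *
go([.513,-.168,.27],81.8)
T=cloud(dict(np.load("top4.npz")));S=cloud(dict(np.load("scene4.npz")))
for n,W,box in(("top",T,(245,300,385,455)),("scene",S,(255,305,195,265))):
    r,r2,q,q2=box; Q=W[r:r2,q:q2].reshape(-1,3); Q=Q[~np.isnan(Q).any(1)]
    d=Q[:,:2]-[.513,-.168];a=np.radians(-8.2);u=d@[np.cos(a),np.sin(a)];v=d@[-np.sin(a),np.cos(a)]
    top=Q[:,2]>.030;print(n,"block top u",np.percentile(u[top],[1,99]).round(4),"v",np.percentile(v[top],[1,99]).round(4),np.median(Q[top,2]))
    f=(Q[:,2]<.024)&(abs(u)<.012)&(abs(v)<.038);print(" floor",f.sum(),"u",np.percentile(u[f],[2,50,98]).round(4),"v",np.percentile(v[f],[2,50,98]).round(4),np.median(Q[f,2]))
E
```

```text
shift cm [  4.14 -23.52   0.8 ] turn [ 0.  -0.  25.4] F [ 0.1  1.  -2.2]
top block top u [-0.0295  0.0283] v [-0.0485  0.0506] 0.034394145126111164
 floor 173 u [-0.0046  0.0011  0.0055] v [-0.0332 -0.0002  0.0302] 0.012847040135370857
scene block top u [-0.0299  0.0316] v [-0.0504  0.0484] 0.0354351336027422
 floor 2 u [-0.009  -0.0089 -0.0087] v [-0.03   -0.0151 -0.0003] 0.02323082050418318
```

```bash
python3 -m handwheel '[[[-0.8,1,-5,0.8,0,0,6],[-0.8,2,-10,0.8,0,0,12],[-0.8,3,-15,0.8,0,0,18],[-0.8,3.6,-20,0.8,0,0,23],[-0.8,4.1,-23.5,0.8,0,0,25.4],[-0.8,4.1,-23.5,5,0,0,25.4],[-0.8,4.1,-23.5,9,0,0,25.4],[-0.8,4.1,-23.5,11,0,0,25.4],[-0.8,4.1,-23.5,11,0,0,25.4],[-0.8,4.1,-23.5,11,0,0,25.4]]]'; cat > chk.py <<'E'
from h import *
from bench import camera,status
c=camera("scene");t=camera("top");np.savez("scene5.npz",**c);np.savez("top5.npz",**t)
go([.513,-.168,.165],81.8); tcp=status.get_obs()["eef_pos"];print(tcp)
cv2.imwrite("pics/hover.png",np.hstack([cv2.resize(c["frame"][180:310,170:280],None,fx=3.6,fy=3.6,interpolation=cv2.INTER_CUBIC),cv2.resize(t["frame"][205:335,370:480],None,fx=3.6,fy=3.6,interpolation=cv2.INTER_CUBIC)]))
a=np.radians(-8.2);ex=np.array([np.cos(a),np.sin(a)]);ey=np.array([-ex[1],ex[0]])
Q=cloud(c)[120:310,160:300].reshape(-1,3);Q=Q[~np.isnan(Q).any(1)]
d=Q[:,:2]-[.513,-.168];u,v=d@ex,d@ey
lo=(abs(u)<.02)&(abs(v)<.045)&(Q[:,2]>.045)&(Q[:,2]<.2)
print("gauge z",np.percentile(Q[lo,2],[1,99]))
zb=np.percentile(Q[lo,2],1)
for n,p,q in(("legs",.003,.042),("shoulder",.046,.064),("neck",.068,.08)):
    m=lo&(Q[:,2]>zb+p)&(Q[:,2]<zb+q);print(n,m.sum(),"u",np.percentile(u[m],[5,50,95]).round(4),"v",np.percentile(v[m],[2,50,98]).round(4))
m=lo&(u>0)&(Q[:,2]<zb+.064);A=np.c_[Q[m,2],v[m],np.ones(m.sum())];print("face fit du/dz,du/dv",np.linalg.lstsq(A,u[m],rcond=None)[0])
E
python3 chk.py
```

```text
time_s: 15.12
eef_pos: [0.5142, -0.1676, 0.1689]
eef_rot: [-0.0, 0.071, 0.997, 0.0]
wrist_force: [-0.7, 0.2, -0.8]
opening: 0.273
grasp_force: 59.7
shift cm [ 0.19 -0.04  0.5 ] turn [-0.   0.1  0. ] F [ 0.5 -0.7 -1.8]
[ 0.51490567 -0.16790787  0.16995878]
gauge z [0.08299438 0.19926503]
legs 308 u [0.001  0.0042 0.007 ] v [-0.0295 -0.016   0.0303]
shoulder 345 u [-0.001   0.004   0.0066] v [-0.0293  0.001   0.0301]
neck 103 u [-0.0019  0.0042  0.0068] v [-0.0114  0.0007  0.0123]
face fit du/dz,du/dv [ 6.68395543e-05 -2.93695427e-03  4.14630449e-03]
```

View pics/hover.png

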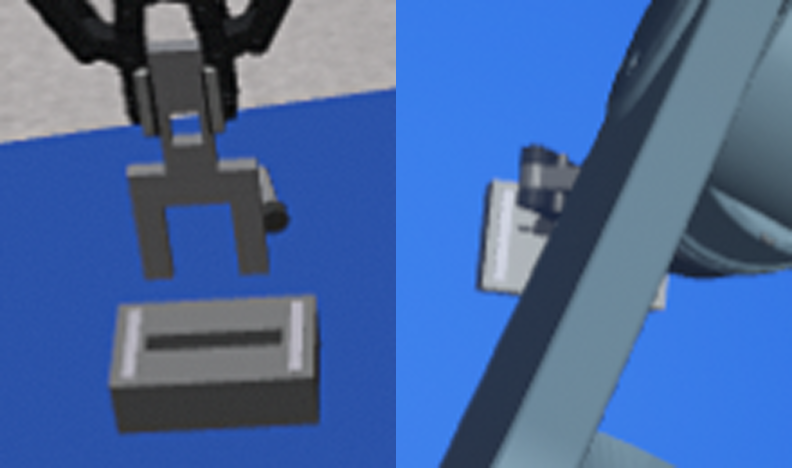

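Picture: gauge upright and parallel above the rest's slot (crop slot ~(213,340), legs ~(155,275) and (255,270)). One slot check by casting its dark outline onto the block's top plane.

```bash
python3 - <<'E'
from h import *
c=dict(np.load("scene5.npz"));f=c["frame"]
g=cv2.cvtColor(f,cv2.COLOR_BGR2GRAY)[262:286,203:257]
bw=((g<cv2.threshold(g,0,255,cv2.THRESH_OTSU)[0])*255).astype(np.uint8)
k,L,st,ce=cv2.connectedComponentsWithStats(bw);print(st.tolist(),ce.round(1).tolist())
K=np.array([[c["fx"],0,c["cx"]],[0,c["fy"],c["cy"]],[0,0,1]],float);E=c["extrinsics"]
def ray(p,z):
    n=cv2.undistortPoints(np.array(p,float).reshape(-1,1,2),K,np.asarray(c["dist"],float)).reshape(-1,2)
    d=np.c_[n,np.ones(len(n))]@E[:3,:3].T;return E[:3,3]+d*((z-E[2,3])/d[:,2])[:,None]
a=np.radians(-8.2);ex=np.array([np.cos(a),np.sin(a)]);ey=np.array([-ex[1],ex[0]])
i=[j for j in range(1,k) if L[int(round(ce[j][1])),int(round(ce[j][0]))]==j and 40<st[j][4]<450]
for j in i:
    v,u=np.where(L==j);W=ray(np.c_[u+203,v+262],.0354)[:,:2]-[.513,-.168];print(len(u),"u",np.percentile(W@ex,[2,98]),"v",np.percentile(W@ey,[1,99]))
E
```

```text
[[0, 0, 54, 24, 1049], [0, 0, 36, 2, 53], [7, 9, 39, 7, 179], [39, 23, 15, 1, 15]] [[26.9, 11.8], [14.5, 0.3], [26.2, 12.0], [46.0, 23.0]]
53 u [-0.03747356 -0.03250072] v [-0.05116518  0.01245839]
179 u [-0.00720459  0.00466444] v [-0.03560334  0.0324431 ]
```

```bash
python3 -m handwheel '[[[-0.8,0.05,-0.15,1.5,0,0,0],[-0.8,0.05,-0.15,3,0,0,0],[-0.8,0.05,-0.15,4,0,0,0],[-0.8,0.05,-0.15,4.3,0,0,0],[-0.8,0.05,-0.15,4.3,0,0,0],[-0.8,0.05,-0.15,4.3,0,0,0]]]'; python3 - <<'E'
from h import *
from bench import camera,status
c=camera("scene");t=camera("top")
print(status.get_obs()["eef_pos"])
cv2.imwrite("pics/hover2.png",np.hstack([cv2.resize(c["frame"][225:305,185:275],None,fx=6,fy=6,interpolation=cv2.INTER_CUBIC)]))
E
```

```text
time_s: 15.98
eef_pos: [0.514, -0.1692, 0.1264]
eef_rot: [0.0, 0.071, 0.997, -0.0]
wrist_force: [0.3, -0.2, -1.7]
opening: 0.27
grasp_force: 59.7
[ 0.51397228 -0.16922001  0.12644337]
```

View pics/hover2.png

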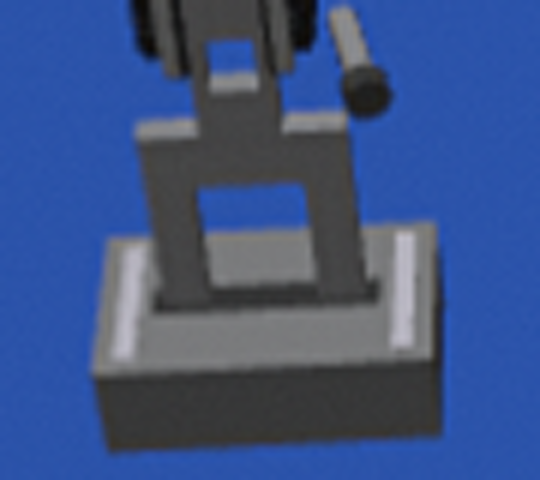

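Picture: both leg ends (~(186,302) and (342,296)) sit inside the slot's outline. Lower gently.

```bash
python3 -m handwheel '[[[-0.8,0,0,0.3,0,0,0],[-0.8,0,0,0.6,0,0,0],[-0.8,0,0,0.9,0,0,0],[-0.8,0,0,1.2,0,0,0],[-0.8,0,0,1.2,0,0,0]]]'
```

```text
time_s: 16.7
eef_pos: [0.5133, -0.1689, 0.1135]
eef_rot: [-0.0, 0.071, 0.997, 0.0]
wrist_force: [-0.3, -0.8, -1.4]
opening: 0.269
grasp_force: 59.7
```

```bash
python3 -m handwheel '[[[-0.8,0,0,0.3,0,0,0],[-0.8,0,0,0.6,0,0,0],[-0.8,0,0,0.9,0,0,0],[-0.8,0,0,1.05,0,0,0],[-0.8,0,0,1.1,0,0,0],[-0.8,0,0,1.1,0,0,0]]]'
```

```text
time_s: 17.45
eef_pos: [0.5136, -0.169, 0.1029]
eef_rot: [0.0, 0.071, 0.997, 0.0]
wrist_force: [-0.2, 0.1, -2.1]
opening: 0.27
grasp_force: 59.7
```

```bash
python3 -m handwheel '[[[-0.8,0,0,0.1,0,0,0],[-0.8,0,0,0.15,0,0,0],[-0.8,0,0,0.15,0,0,0]]]'
```

```text
time_s: 17.82
eef_pos: [0.5137, -0.1691, 0.1016]
eef_rot: [0.0, 0.071, 0.997, -0.0]
wrist_force: [-0.5, 0.3, -1.0]
opening: 0.273
grasp_force: 60.0
```

```bash
python3 -m handwheel '[[[-0.8,0,0,0.05,0,0,0],[-0.8,0,0,0.1,0,0,0],[-0.8,0,0,0.1,0,0,0],[-0.8,0,0,0.1,0,0,0]]]'
```

```text
time_s: 18.32
eef_pos: [0.514, -0.1693, 0.1014]
eef_rot: [0.0, 0.071, 0.997, -0.0]
wrist_force: [-2.6, 0.3, 7.3]
opening: 0.272
grasp_force: 60.7
```

Floor reached: contact at the predicted height. Relieve, release and lift straight off.

```bash
python3 -m handwheel '[[[-0.8,0,0,-0.08,0,0,0],[-0.8,0,0,-0.08,0,0,0],[-0.4,0,0,-0.08,0,0,0],[-0.2,0,0,-0.08,0,0,0],[-0.2,0,0,-0.08,0,0,0],[-0.2,0,0,-1,0,0,0],[-0.2,0,0,-4,0,0,0],[-0.2,0,0,-9,0,0,0],[-0.2,0,0,-14,0,0,0],[-0.2,0,0,-14,0,0,0]]]'; python3 - <<'E'
from h import *
from bench import camera
c=camera("scene");t=camera("top")
cv2.imwrite("pics/final.png",c["frame"][100:460,90:600])
Q=cloud(c)[190:300,190:270].reshape(-1,3);Q=Q[~np.isnan(Q).any(1)]
d=Q[:,:2]-[.513,-.168];a=np.radians(-8.2);u=d@[np.cos(a),np.sin(a)];v=d@[-np.sin(a),np.cos(a)]
m=(abs(u)<.03)&(abs(v)<.035)&(Q[:,2]>.05)&(Q[:,2]<.2);print("top z",np.percentile(Q[m,2],[1,99.5]))
k=m&(u>0);print("face fit",np.linalg.lstsq(np.c_[Q[k,2],v[k],np.ones(k.sum())],u[k],rcond=None)[0].round(4))
s=m&(abs(v)>.014)&(Q[:,2]>.065);print("shoulder top",np.percentile(Q[s,2],98))
E
```

```text
time_s: 19.58
eef_pos: [0.5162, -0.1705, 0.2463]
eef_rot: [0.005, 0.071, 0.997, -0.002]
wrist_force: [0.5, -0.5, 0.3]
opening: 0.402
grasp_force: 0.0
top z [0.05186023 0.14970895]
face fit [-0.0021 -0.0127  0.0043]
shoulder top 0.08061174941054355
```

View pics/final.png

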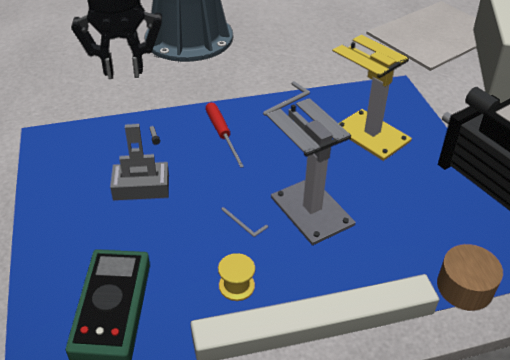

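Picture: the gauge stands upright in the rest's slot (~(135,160)), the fingers are clear, and everything else is where it was. Its top height agrees with fully home.

```bash
python3 -m handwheel '[[[-0.2,0,0,0,0,0,0],[-0.2,0,0,0,0,0,0],[-0.2,0,0,0,0,0,0],[-0.2,0,0,0,0,0,0]]]'; python3 -c "
from bench import ctrl
print(ctrl.hand_in())"
```

```text
time_s: 20.18
eef_pos: [0.5135, -0.169, 0.24]
eef_rot: [-0.0, 0.071, 0.997, 0.0]
wrist_force: [-0.5, -0.2, -0.5]
opening: 0.396
grasp_force: 0.0
the job is handed in; nothing more can be done
None
```

The job is handed in at about 20 s. The gauge came off the peg with the keeper held about 11 mm down (one mid-draw dip to about 10.4, before the tooth), and it now stands upright in the rest's slot, fully home by contact and camera height, with nothing else seen to have moved.

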